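Sort the stoppers and turn the ball dish

ROBOT

A 6-joint arm with a two-finger parallel gripper is mounted at the origin on a cart in front of the work surface, level with it; the furniture and walls round the work are solid. World frame = base frame: x ahead of the robot, y to its left, z up, the work surface at z = 0. Lengths are in m, angles in rad, forces in N, time in s.
With the tool pointing down it reaches from about 0.375 to 0.9 m from the base axis. Payload 3.1 kg.
Tool frame: the origin (TCP) lies on the centre line of the jaws, within the pads' length; the fingertips stand 8 mm ahead of it and the grasp point (between the pads) lies 11 mm behind it; z points along the fingers, y is the line along which they close (so a half turn about z gives the same grasp; the last joint's range is limited). The gripper opens to 87 mm and grips with 3 to 60 N. Pads are 19 mm wide; open, the fingers measure 117 mm over their backs; the gripper's body (75 mm by 190 mm) begins 51 mm behind the grasp point.
Start: joints at [-1.288, 0.527, 1.433, -0, 1.181, -0.178], TCP at [0.278, -0.56, 0.231] pointing down, gripper open.
Joint ranges: [-3.08, 3.08], [-0.75, 2.2], [0.22, 2.44], [-1.43, 4.57], [0, 2.65], [-2.85, 2.85]. Speed limits (rad/s): [2.79, 2.79, 3.14, 3.14, 3.14, 3.14].

INTERFACE

Orientations are given as a unit quaternion [x, y, z, w].
In Python, from rig import robot gives the robot as it stands. The module is installed in compiled form; this text tells all that it offers.
- The arm moves only by the tool send_rows, never from a script. Its argument "increments" is one flat list of numbers, 7 for each row, row after row: the turn, a rotation vector about the world's x, y, z in rad, then the shift along the world's x, y, z in cm, then the opening, from 0 (shut) to 1 (fully open). A call has 1 to 20 rows; each row shifts and turns the commanded pose from where the row before left it; what a row does not reach is not made up. A row lasts 1/12 s, in which the tool goes at most 41.7 mm and 7.16 degrees, less where a joint would pass 70% of its speed; a pose out of reach is approached as far as the arm can. A call is refused whole if a number of a shift passes 4.17 or a number of a turn 0.125, either way. A call with a gripper value outside its range is refused whole. The fingers move at their own pace and stop on an object; "newtons" is the grip in N (left out, the last holds). Time passes only in rows, so rows that do not move let the fingers close. It gives the time, the measured TCP pose, the force, the opening and the grip force at its end, in the units of the state.
- robot.get_obs(): the state, without advancing time (a new reading comes with each control period).
- robot.camera(name): name is "side" or "top"; returns a dict with "image" (420x560x3 uint8, red, green, blue), "range_z" (420x560 float32, m along the optical axis (not along the pixel's ray), 0 where there is no reading), "fx", "fy", "cx", "cy" (pixels), "R" (3x3) and "t" (3): a world point X has camera coordinates R X + t. Camera axes: x right, y down, z forward; pixel columns grow to the right and rows downward; lengths in m; the calibration is good to about 2 mm. A picture is of the moment at which its call begins.
- robot.hand_in(): hands the job in; it is judged then, once.
The state is a dict: "time": time; "q": joint angles; "joint_velocities": joint speeds; "joint_torque": joint torques, N m; "position": TCP position; "tool_rot": TCP orientation; "ft_force": force on the tool from outside, world axes, zero at the start; "moment": the same for the moment, N m; "grip_width": finger opening in m; "grip_force": force on a finger pad.
Only numpy, scipy, OpenCV 4.12 (cv2) and the standard library are available. Lean on these libraries where they do the work, as an engineer would, in place of code of your own. Each camera call takes 0.05 s, during which the arm holds its last target. There are 200 camera calls.

TASK

Sort the three bottle stoppers: put both T-shaped corks into the low wooden tray and the wooden ball into the middle of the shallow dished plate. Then take the plate by its upright grip, lift it about 10 cm above the cork mat and turn it a quarter turn, either way, so that its grip, which pointed along the mat's long side, points to one of the mat's long edges with the plate over the middle of the mat; keep the plate level and the ball in its middle all the while, and finish still holding it there. Leave the salt shaker, the lemon and the spice jar alone.

Things in the scene. Friction and masses are not known exactly. Their poses are not given: they have to be found in the camera images.
- mat: Thin cork place mat fixed on the cabinet top, 270 mm (its x, the long side) x 180 mm (its y) x 4 mm. Origin: centre of its underside, on the cabinet top (z = 0); z up.
- dish: White dished plate, 0.16 kg, round, 154 mm across, 21 mm high at its rounded rim, standing about in the middle of the mat on a foot 90 mm across. Inside, a flat floor 46 mm across, 9 mm above the underside, from which the wall rises outward at about 9 degrees to the rim. Origin: centre of its underside; z up; the upright grip stands at its -x side. At the start its x lies along the mat's x, with the grip towards the robot.
- dish_center (a point): Middle of the dished plate's inner floor, 9 mm above its underside.
- dish_grip (a point): Point in the upright grip of the plate where to hold it, 115 mm from the plate's centre along its -x and 45 mm above its underside. The grip is a white block 30 mm along the plate's x, 22 mm along its y, from 10 to 62 mm above the plate's underside, with free room on both y sides; hold it across the 22 mm.
- ball: Loose wooden ball stopper, 38 mm across, 25 g, lying on the cabinet top; it rolls when pushed. The pose turns with it as it rolls, and this origin lies on its surface: use ball_center for its place.
- ball_center (a point): Centre of the wooden ball, 19 mm above what it lies on.
- cork_a: T-shaped cork stopper standing upside down: a wooden cap 32 mm across and 14 mm thick below, a cork shank 20 mm across and 28 mm long above; 42 mm high, 25 g. Origin: centre of the cap's underside; z up along the shank.
- cork_b: The second T-shaped cork stopper, the same as the first.
- tray: Low open wooden tray, loose, 0.45 kg, 90 mm (its x) x 140 mm (its y) x 35 mm outside, walls and floor 5 mm. Origin: centre of its underside; z up.
- salt: Salt shaker, glass with a grey cap, 44 mm across, 90 mm high. Not to be disturbed.
- lemon: Lemon, 71 x 53 x 51 mm. Not to be disturbed.
- jar: Glass spice jar with a dark lid, 44 mm across, 98 mm high. Not to be disturbed.

How it is judged:
On the way, in this order (a step that is already met when the one before it is completed fails the run):
1. both corks lie in the tray and the ball rests in the middle of the plate, let go, with the plate on the mat (x of cork_a in the frame of tray between -0.042 and 0.042 m and y of cork_a in the frame of tray between -0.067 and 0.067 m and z of cork_a in the frame of tray between -0.002 and 0.04 m and contact force between each of cork_a, cork_b, ball and the fingers below 0.05 N and x of cork_b in the frame of tray between -0.042 and 0.042 m and y of cork_b in the frame of tray between -0.067 and 0.067 m and z of cork_b in the frame of tray between -0.002 and 0.04 m and horizontal distance between ball_center and dish_center below 0.035 m and z of ball_center in the frame of dish between 0.015 and 0.045 m and linear speed of ball below 0.06 m/s and z of dish in the frame of mat below 0.012 m), for 0.2 s.
2. the plate is lifted clear of the mat with the ball in its middle (horizontal distance between ball_center and dish_center below 0.035 m and z of ball_center in the frame of dish between 0.015 and 0.045 m and z of dish in the frame of mat above 0.035 m), for 0.2 s.
At the end, for the whole second after the job is handed in: Both corks lie in the tray. The plate is held 50 to 200 mm over the mat, centred on it within 60 mm each way, still, its x within 0.17 rad of the mat's y (either way), tilted under 0.13 rad; the ball lies in it within 35 mm of its middle, untouched by the fingers (z of dish in the frame of mat between 0.05 and 0.2 m and x of dish in the frame of mat between -0.06 and 0.06 m and y of dish in the frame of mat between -0.06 and 0.06 m and angle between the x axis of dish and the y axis of mat, either way round below 0.17 rad and angle between dish's own z axis and vertical below 0.13 rad and linear speed of dish below 0.05 m/s and contact force between dish and the fingers above 1 N and contact force between dish and mat below 0.05 N and contact force between ball and dish above 0.05 N and horizontal distance between ball_center and dish_center below 0.035 m and z of ball_center in the frame of dish between 0.015 and 0.045 m and contact force between each of ball, cork_a, cork_b and the fingers below 0.05 N and linear speed of ball below 0.06 m/s and x of cork_a in the frame of tray between -0.042 and 0.042 m and y of cork_a in the frame of tray between -0.067 and 0.067 m and z of cork_a in the frame of tray between -0.002 and 0.04 m and x of cork_b in the frame of tray between -0.042 and 0.042 m and y of cork_b in the frame of tray between -0.067 and 0.067 m and z of cork_b in the frame of tray between -0.002 and 0.04 m); the arm keeps its last pose, push and grip.
It fails at once if the ball is more than 50 mm from the plate's middle while the plate is lifted (z of dish in the frame of mat above 0.02 m and horizontal distance between ball_center and dish_center above 0.05 m).
It fails at once if the plate is tilted more than 0.25 rad (angle between dish's own z axis and vertical above 0.25 rad).
It fails at once if the salt shaker is moved more than 30 mm (distance of salt from where it was at the start of the episode above 0.03 m).
It fails at once if the lemon is moved more than 30 mm (distance of lemon from where it was at the start of the episode above 0.03 m).
It fails at once if the spice jar is moved more than 30 mm (distance of jar from where it was at the start of the episode above 0.03 m).
It also fails if it takes over 72 s, if anything falls off the work surface, if the arm or the gripper's body presses on something with over 40 N, if the wrist force passes 120 N, or if a joint passes its speed limit or range.

## Working session

There is one attempt and no reset: what is moved stays moved. The work goes in short steps, Python scripts to look and compute and a tool call to move; the robot and the scene stay as the last step left them, time stands still between calls to the robot, and variables do not carry over. Pictures are saved under pics/ and viewed, at most 10 in all, crops included, and the job is handed in when it is done.

Besides the shell and the picture viewer there is one more tool, called by a JSON object that holds its "fn" and its "kwargs", one argument or row to a line. send_rows: Moves the arm, as the interface text tells. Its arguments: {"type":"object","properties":{"increments":{"type":"array"},"newtons":{"type":"number"}},"required":["increments"]}

```bash
mkdir -p pics; cat > h.py <<'E'
import numpy as np,cv2
from rig import robot
def cam(n,save=None):
    c=robot.camera(n)
    if save: cv2.imwrite('pics/'+save,c['image'][:,:,::-1])
    return c
def pts(c):
    z=c['range_z'];v,u=np.mgrid[:z.shape[0],:z.shape[1]]
    P=np.stack([(u-c['cx'])/c['fx']*z,(v-c['cy'])/c['fy']*z,z],-1)
    W=(P-c['t'])@c['R']
    W[z==0]=np.nan
    return W
def ray(c,u,v,h):
    d=np.array([(u-c['cx'])/c['fx'],(v-c['cy'])/c['fy'],1])@c['R'];o=-c['R'].T@c['t']
    return o+d*(h-o[2])/d[2]
def pix(c,X):
    p=c['R']@np.array(X)+c['t'];return p[0]/p[2]*c['fx']+c['cx'],p[1]/p[2]*c['fy']+c['cy']
E
python3 - <<'E'
from h import *
for n in('top','side'):
    c=cam(n,n+'0.png');print(n,-c['R'].T@c['t'],c['R'][2])
o=robot.get_obs();print(o)
E
```

```text
top [ 0.28241456 -0.12075094  1.52047048] [ 0.22697195 -0.00223159 -0.97389874]
side [0.79437836 0.67714356 0.81846555] [-0.16402248 -0.7222739  -0.67187576]
{'time': 0.1, 'q': array([-1.28852656e+00,  5.28386226e-01,  1.43378216e+00,  1.18410937e-06,
        1.18141530e+00, -1.78519737e-01]), 'joint_velocities': array([ 0.00173352, -0.00283075, -0.00279822, -0.00042553, -0.00056168,
        0.00088097]), 'joint_torque': array([ 2.85967126e-04, -4.40983057e+01, -1.77150679e+01,  6.35511219e-02,
        5.34050690e-02, -5.15417878e-05]), 'position': array([ 0.27774033, -0.55916813,  0.22965894]), 'tool_rot': array([ 9.73575893e-01,  2.28361532e-01, -5.10723370e-05, -9.94202557e-04]), 'ft_force': array([0.94392822, 0.20747712, 0.01953765]), 'moment': array([ 0.01165115, -0.02649546,  0.01487242]), 'grip_force': 0.0, 'grip_width': 0.08661112381382739}
```

View pics/top0.png

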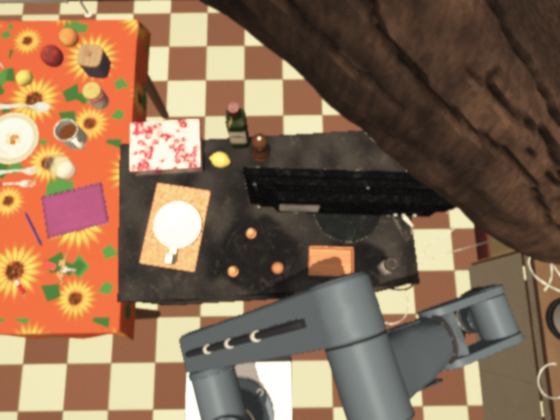

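View pics/side0.png

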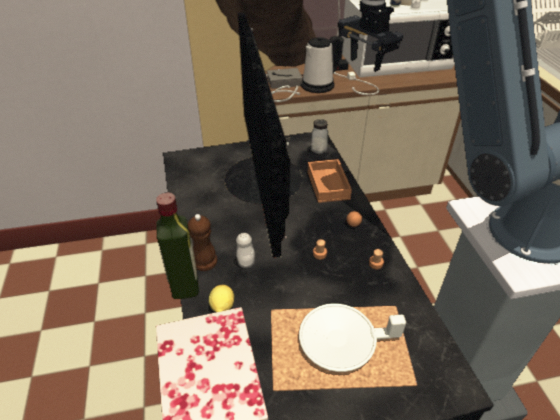

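The top view shows the tray at (331,261), the ball at (277,268), the corks at (251,233) and (233,271), and the plate at (177,225) with its grip at (170,256). The side view agrees. A dark vertical panel hangs over the far side of the surface. Next I'll measure positions from depth and colour.

```bash
cat >> h.py <<'E'
def blob(W,img,lo,hi,zr=(0.006,0.2),box=(0.2,0.95,-0.7,0.6)):
    hsv=cv2.cvtColor(img,cv2.COLOR_RGB2HSV)
    m=cv2.inRange(hsv,lo,hi)>0
    with np.errstate(invalid='ignore'):
        m&=(W[...,2]>zr[0])&(W[...,2]<zr[1])&(W[...,0]>box[0])&(W[...,0]<box[1])&(W[...,1]>box[2])&(W[...,1]<box[3])
    n,l,s,c=cv2.connectedComponentsWithStats(m.astype(np.uint8))
    return [(s[i],c[i],W[l==i]) for i in range(1,n) if s[i][4]>15]
E
python3 - <<'E'
from h import *
for n in('top','side'):
    c=cam(n);W=pts(c)
    print(n)
    for nm,lo,hi in(('wood',(3,90,60),(16,255,255)),('white',(0,0,110),(180,60,255)),('yel',(22,120,80),(35,255,255))):
        for s,ce,P in blob(W,c['image'],lo,hi):
            print(nm,s[4],ce.round(),'min',np.percentile(P,3,0).round(3),'max',np.percentile(P,97,0).round(3),'med',np.median(P,0).round(3))
    # mat
    m=cv2.inRange(cv2.cvtColor(c['image'],cv2.COLOR_RGB2HSV),(8,60,100),(20,190,255))>0
    m&=(W[...,2]<0.012)&(W[...,2]>-.01)&(W[...,0]>.2)&(W[...,1]<.38)&(W[...,1]>0)
    P=W[m][:,:2].astype(np.float32);print('mat',cv2.minAreaRect(P))
    z=(W[...,2]>.1)&(W[...,2]<.9)&(W[...,0]>.35)&(W[...,0]<.75)&(abs(W[...,1]+.1)<.35)
    Q=W[z];print('panel',np.percentile(Q,[1,10,50,90,99],axis=0).round(3))
E
```

```text
top
wood 17 [139. 127.] min [0.88  0.316 0.062] max [0.908 0.331 0.073] med [0.898 0.328 0.066]
wood 38 [150. 130.] min [0.858 0.271 0.061] max [0.903 0.307 0.07 ] med [0.888 0.293 0.065]
wood 352 [259. 148.] min [ 0.796 -0.091  0.009] max [ 0.84  -0.046  0.141] med [ 0.807 -0.069  0.115]
wood 33 [177. 155.] min [0.775 0.188 0.063] max [0.815 0.209 0.072] med [0.794 0.199 0.067]
wood 30 [145. 153.] min [0.79  0.289 0.06 ] max [0.815 0.318 0.071] med [0.806 0.298 0.066]
wood 52 [195. 167.] min [0.757 0.127 0.008] max [0.774 0.159 0.07 ] med [0.762 0.143 0.04 ]
wood 96 [148. 170.] min [0.75  0.254 0.009] max [0.758 0.344 0.069] med [0.753 0.291 0.044]
wood 64 [251. 233.] min [ 0.536 -0.051  0.007] max [ 0.564 -0.025  0.042] med [ 0.545 -0.041  0.017]
wood 619 [329. 260.] min [ 0.412 -0.359  0.006] max [ 0.5   -0.221  0.04 ] med [ 0.456 -0.281  0.012]
wood 25 [334. 259.] min [ 0.449 -0.315  0.006] max [ 0.472 -0.29   0.012] med [ 0.462 -0.307  0.008]
wood 110 [277. 267.] min [ 0.421 -0.137  0.021] max [ 0.453 -0.105  0.039] med [ 0.436 -0.121  0.032]
wood 69 [233. 271.] min [0.414 0.006
[... 2743 characters left out ...]
ite 4686 [204. 361.] min [0.76  0.137 0.062] max [0.915 0.326 0.067] med [0.842 0.23  0.064]
white 172 [165. 405.] min [0.901 0.278 0.062] max [0.916 0.312 0.067] med [0.909 0.295 0.065]
white 448 [246. 411.] min [0.749 0.311 0.062] max [0.8   0.35  0.067] med [0.782 0.333 0.065]
yel 22 [185. 229.] min [0.841 0.004 0.178] max [0.849 0.022 0.199] med [0.844 0.018 0.196]
yel 525 [221. 298.] min [0.773 0.05  0.023] max [0.817 0.095 0.05 ] med [0.795 0.078 0.041]
mat ((0.6150726079940796, 0.1639324426651001), (0.5282157063484192, 0.31970903277397156), 0.9855023622512817)
panel [[ 0.609 -0.44   0.104]
 [ 0.63  -0.358  0.139]
 [ 0.654 -0.117  0.273]
 [ 0.664 -0.034  0.35 ]
 [ 0.666 -0.032  0.352]]
```

```bash
cat >> h.py <<'E'
def dish(c,W=None):
    W=pts(c) if W is None else W
    B=blob(W,c['image'],(0,0,110),(180,60,255),zr=(.004,.4),box=(.4,.8,.05,.40))
    return max((b for b in B),key=lambda b:b[0][4] if b[2][:,0].mean()<.7 else 0)[2]
E
python3 - <<'E'
from h import *
for n in('top','side'):
    c=cam(n);W=pts(c);P=dish(c,W)
    g=P[P[:,2]>.056];gm=(np.percentile(g,5,0)+np.percentile(g,95,0))/2
    print(n,'griptop',len(g),gm.round(4),np.percentile(g,[3,97],axis=0).round(3).tolist(), cv2.minAreaRect(g[:,:2].astype(np.float32)))
    r=P[(P[:,2]>.004)&(P[:,0]>gm[0]+.045)]
    (x,y),R=cv2.minEnclosingCircle(r[:,:2].astype(np.float32));print('dish',x,y,R,'yaw',np.degrees(np.arctan2(y-gm[1],x-gm[0])),np.hypot(y-gm[1],x-gm[0]))
    m=cv2.inRange(cv2.cvtColor(c['image'],cv2.COLOR_RGB2HSV),(5,50,60),(25,220,255))>0
    m&=(W[...,2]<0.012)&(W[...,2]>-.01)&(W[...,0]>.38)&(W[...,0]<.73)&(W[...,1]<.32)&(W[...,1]>.07)
    m=cv2.morphologyEx(m.astype(np.uint8),cv2.MORPH_OPEN,np.ones((3,3)))>0
    print('mat',cv2.minAreaRect(W[m][:,:2].astype(np.float32)))
    for y in np.arange(-.45,.12,.05):
        z=(W[...,2]>.06)&(W[...,2]<.36)&(W[...,0]>.5)&(W[...,0]<.72)&(abs(W[...,1]-y)<.012)
        if z.sum()>5: print('panel',round(y,2),np.percentile(W[z],[2,98],axis=0)[:,[0,2]].round(3).tolist())
E
```

```text
top griptop 69 [0.4661 0.2131 0.065 ] [[0.452, 0.203, 0.059], [0.48, 0.223, 0.072]] ((0.46664318442344666, 0.2136845737695694), (0.021694522351026535, 0.028934011235833168), 87.02466583251953)
dish 0.5771832466125488 0.20230554044246674 0.07998795807361603 yaw -5.551547009830928 0.1116568893682186
mat ((0.5549687147140503, 0.1950453519821167), (0.3498724699020386, 0.2497924566268921), 0.018315348774194717)
panel -0.45 [[0.591, 0.079], [0.645, 0.354]]
panel -0.4 [[0.594, 0.081], [0.648, 0.354]]
panel -0.35 [[0.596, 0.086], [0.649, 0.354]]
panel -0.3 [[0.598, 0.076], [0.652, 0.355]]
panel -0.25 [[0.6, 0.082], [0.654, 0.355]]
panel -0.2 [[0.603, 0.081], [0.656, 0.355]]
panel -0.15 [[0.605, 0.083], [0.659, 0.355]]
panel -0.1 [[0.624, 0.069], [0.66, 0.355]]
panel -0.05 [[0.639, 0.07], [0.664, 0.354]]
side griptop 163 [0.4663 0.2165 0.0625] [[0.452, 0.206, 0.058], [0.48, 0.226, 0.067]] ((0.4658837616443634, 0.21544139087200165), (0.021897872909903526, 0.03077620454132557), 85.93721008300781)
dish 0.5785185098648071 0.20032624900341034 0.07773531228303909 yaw -8.178127157385864 0.11337237403279159
mat ((0.5745329856872559, 0.20883771777153015), (0.19132953882217407, 0.2770942747592926), 80.32916259765625)
panel -0.45 [[0.614, 0.072], [0.649, 0.352]]
panel -0.4 [[0.616, 0.074], [0.651, 0.351]]
panel -0.35 [[0.617, 0.073], [0.654, 0.352]]
panel -0.3 [[0.621, 0.068], [0.656, 0.352]]
panel -0.25 [[0.623, 0.08], [0.658, 0.352]]
panel -0.2 [[0.625, 0.072], [0.66, 0.352]]
panel -0.15 [[0.608, 0.081], [0.662, 0.352]]
panel -0.1 [[0.628, 0.08], [0.664, 0.352]]
panel -0.05 [[0.635, 0.068], [0.717, 0.351]]
```

{"fn": "send_rows", "kwargs": {
  "increments": [0,0,-0.0375,0.94,3.63,-0.3,0.6,0,0,-0.0375,0.94,3.63,-0.3,0.6,0,0,-0.0375,0.94,3.63,-0.3,0.6,0,0,-0.0375,0.94,3.63,-0.3,0.6,0,0,-0.0375,0.94,3.63,-0.3,0.6,0,0,-0.0375,0.94,3.63,-0.3,0.6,0,0,-0.0375,0.94,3.63,-0.3,0.6,0,0,-0.0375,0.94,3.63,-0.3,0.6,0,0,-0.0375,0.94,3.63,-0.3,0.6,0,0,-0.0375,0.94,3.63,-0.3,0.6,0,0,-0.0375,0.94,3.63,-0.3,0.6,0,0,-0.0375,0.94,3.63,-0.3,0.6,0,0,-0.0375,0.94,3.63,-0.3,0.6,0,0,-0.0375,0.94,3.63,-0.3,0.6,0,0,-0.0375,0.94,3.63,-0.3,0.6,0,0,-0.0375,0.94,3.63,-0.3,0.6,0,0,0,0,0,0,0.6,0,0,0,0,0,0,0.6],
  "newtons": 20
}}

```text
time: 1.8
position: [0.4284, 0.0228, 0.1825]
tool_rot: [0.998, -0.067, -0.0, 0.0]
ft_force: [0.7, -0.6, -0.1]
grip_width: 0.0524
grip_force: 0.0
```

{"fn": "send_rows", "kwargs": {
  "increments": [0,0,0,0,0,-3.2,0.6,0,0,0,0,0,-3.2,0.6,0,0,0,0,0,-3.2,0.6,0,0,0,0,0,-3,0.6,0,0,0,0,0,-2,0.6,0,0,0,0,0,-1,0.6,0,0,0,0,0,0,0.6,0,0,0,0,0,0,0.1,0,0,0,0,0,0,0.1,0,0,0,0,0,0,0.1,0,0,0,0,0,0,0.1,0,0,0,0,0,0,0.1,0,0,0,0,0,0,0.1]
}}

```text
time: 2.88
position: [0.4287, 0.021, 0.0272]
tool_rot: [0.998, -0.069, 0.001, 0.0]
ft_force: [-0.3, -1.0, 0.3]
grip_width: 0.0199
grip_force: 0.1
```

{"fn": "send_rows", "kwargs": {
  "increments": [0,0,0,0,0,0,0.1,0,0,0,0,0,0,0.1,0,0,0,0,0,2.2,0.1,0,0,0,0,0,3.4,0.1,0,0,0,0.2,-2,3,0.1,0,0,0,0.3,-3.6,0,0.1,0,0,0,0.3,-3.6,0,0.1,0,0,0,0.3,-3.6,0,0.1,0,0,0,0.3,-3.6,0,0.1,0,0,0,0.3,-3.6,0,0.1,0,0,0,0.3,-3.6,0,0.1,0,0,0,0.3,-3.6,0,0.1,0,0,0,0.3,-3.6,0,0.1,0,0,0,0.1,-2,0,0.1,0,0,0,0.1,-1.3,0,0.1,0,0,0,0,0,-3,0.1,0,0,0,0,0,-3,0.1,0,0,0,0,0,-1.5,0.1,0,0,0,0,0,0,0.1]
}}

```text
time: 4.47
position: [0.4539, -0.3169, 0.0342]
tool_rot: [0.998, -0.069, -0.003, -0.003]
ft_force: [-0.2, -0.5, -0.3]
grip_width: 0.0195
grip_force: 20.0
```

{"fn": "send_rows", "kwargs": {
  "increments": [0,0,0,0,0,0,0.1,0,0,0,0,0,-0.15,0.1,0,0,0,0,0,0,0.1,0,0,0,0,0,0,0.34,0,0,0,0,0,0,0.34,0,0,0,0,0,0,0.34,0,0,0,0,0,0,0.34,0,0,0,0,0,2.5,0.34,0,0,0,0,0,4,0.34,0,0,0,0,0,4,0.6,0,0,0,1.1,3.4,0,0.6,0,0,0,1.1,3.4,0,0.6,0,0,0,1.1,3.4,0,0.6,0,0,0,1.1,3.4,0,0.6,0,0,0,1.1,3.4,0,0.6,0,0,0,1.1,3.4,0,0.6,0,0,0,1.1,3.4,0,0.6,0,0,0,1.1,3.4,0,0.6,0,0,0,0.6,1.2,0,0.6,0,0,0,0,0,0,0.6]
}}

```text
time: 6.13
position: [0.5512, -0.0331, 0.1413]
tool_rot: [0.998, -0.067, 0.001, -0.0]
ft_force: [0.3, -0.2, -0.5]
grip_width: 0.0523
grip_force: 0.0
```

{"fn": "send_rows", "kwargs": {
  "increments": [0,0,0,-0.1,-0.25,-3,0.6,0,0,0,0,0,-3.2,0.6,0,0,0,0,0,-3,0.6,0,0,0,0,0,-1.7,0.6,0,0,0,0,0,-0.6,0.6,0,0,0,0,0,0,0.6,0,0,0,0,0,0,0.1,0,0,0,0,0,0,0.1,0,0,0,0,0,0,0.1,0,0,0,0,0,0,0.1,0,0,0,0,0,0,0.1,0,0,0,0,0,0,0.1,0,0,0,0,0,0,0.1,0,0,0,0,0,0,0.1]
}}

```text
time: 7.3
position: [0.5497, -0.0385, 0.0267]
tool_rot: [0.998, -0.069, 0.0, 0.0]
ft_force: [-0.7, -0.5, 4.8]
grip_width: 0.0196
grip_force: 20.0
```

```bash
python3 - <<'E'
from h import *
c=cam('side','s1.png')
E
```

```text
(no output)
```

View pics/s1.png

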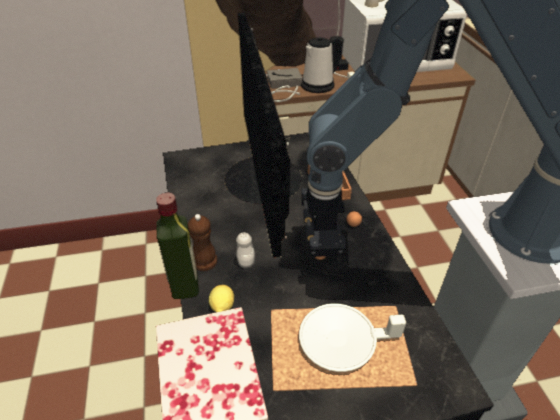

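The gripper holds the second cork at (320,252), clear of the panel. The tray is hidden behind the arm, so I'll check it after placing this cork.

{"fn": "send_rows", "kwargs": {
  "increments": [0,0,0,0,0,2.4,0.1,0,0,0,0,0,3.8,0.1,0,0,0,0,0,3.8,0.1,0,0,0,-1.5,-3.4,0,0.1,0,0,0,-1.5,-3.4,0,0.1,0,0,0,-1.5,-3.4,0,0.1,0,0,0,-1.5,-3.4,0,0.1,0,0,0,-1.5,-3.4,0,0.1,0,0,0,-1.3,-3.2,0,0.1,0,0,0,-0.6,-1.6,0,0.1,0,0,0,0,0,0,0.1,0,0,0,0,0,-3.4,0.1,0,0,0,0,0,-3.3,0.1,0,0,0,0,0,-2,0.1,0,0,0,0,0,-0.6,0.1,0,0,0,0,0,0,0.1,0,0,0,0,0,0,0.1]
}}

```text
time: 8.77
position: [0.4555, -0.2556, 0.0329]
tool_rot: [0.998, -0.069, -0.0, -0.0]
ft_force: [0.6, -0.1, -0.7]
grip_width: 0.0194
grip_force: 20.0
```

{"fn": "send_rows", "kwargs": {
  "increments": [0,0,0,0,0,0,0.38,0,0,0,0,0,0,0.38,0,0,0,0,0,0,0.38,0,0,0,0,0,2.5,0.38,0,0,0,0,0,4,0.38,0,0,0,0,0,4,0.38,0,0,0,-0.3,3.6,1,0.7,0,0,0,-0.3,3.6,1,0.7,0,0,0,-0.3,3.6,0,0.7,0,0,0,-0.3,3.6,0,0.7,0,0,0,-0.3,3.6,0,0.7,0,0,0,-0.3,2.4,0,0.7,0,0,0,0,0,0,0.7]
}}

```text
time: 9.85
position: [0.4347, -0.048, 0.1584]
tool_rot: [0.998, -0.067, -0.001, -0.001]
ft_force: [-1.0, 0.3, 0.6]
grip_width: 0.06
grip_force: 0.0
```

```bash
python3 - <<'E'
from h import *
print(robot.get_obs()['position'])
for n in('top','side'):
    c=cam(n,n+'2.png');W=pts(c)
    for nm,b in(('ball',(.35,.55,-.2,-.05)),('tray',(.35,.55,-.4,-.2))):
        for s,ce,P in blob(W,c['image'],(3,90,60),(16,255,255),zr=(.004,.06),box=b):
            print(n,nm,s[4],ce.round(),np.percentile(P,3,0).round(3),np.percentile(P,97,0).round(3))
E
```

```text
[ 0.43467958 -0.04799564  0.15836107]
top tray 985 [331. 261.] [ 0.411 -0.358  0.004] [ 0.5   -0.222  0.042]
side ball 168 [353. 218.] [ 0.423 -0.129  0.01 ] [ 0.454 -0.102  0.037]
side tray 1157 [328. 180.] [ 0.413 -0.358  0.004] [ 0.501 -0.218  0.045]
```

View pics/side2.png

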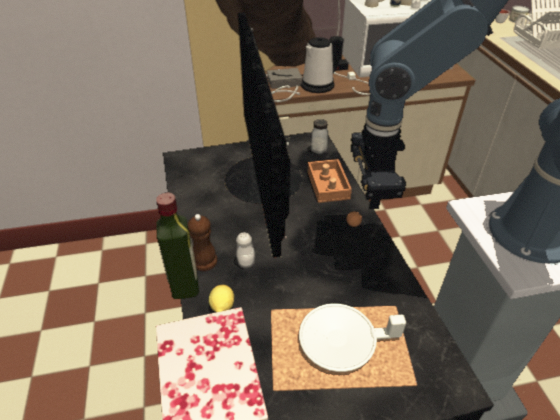

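Both corks stand in the tray, at (327,170) and (332,185), and the ball at (353,218) hasn't moved. Next I grasp the ball.

{"fn": "send_rows", "kwargs": {
  "increments": [0,0,0,0.2,-3.6,0,0.7,0,0,0,0.2,-3.6,0,0.7,0,0,0,0,0,-2,0.7,0,0,0,0,0,-3.6,0.7,0,0,0,0,0,-3.6,0.7,0,0,0,0,0,-3,0.7,0,0,0,0,0,-1.5,0.7,0,0,0,0,0,-0.5,0.7,0,0,0,0,0,0,0.7,0,0,0,0,0,0,0.35,0,0,0,0,0,0,0.3,0,0,0,0,0,0,0.3,0,0,0,0,0,0,0.3,0,0,0,0,0,0,0.3,0,0,0,0,0,0,0.3],
  "newtons": 12
}}

```text
time: 11.2
position: [0.4419, -0.1247, 0.0168]
tool_rot: [0.998, -0.069, 0.001, 0.0]
ft_force: [0.0, 0.7, 4.9]
grip_width: 0.0369
grip_force: 12.0
```

{"fn": "send_rows", "kwargs": {
  "increments": [0,0,0,0,0,2.4,0.3,0,0,0,0,0,4,0.3,0,0,0,0,0,4,0.3,0,0,0,0.7,1.6,0,0.3,0,0,0,1.4,3.3,0,0.3,0,0,0,1.4,3.3,0,0.3,0,0,0,1.4,3.3,0,0.3,0,0,0,1.4,3.3,0,0.3,0,0,0,1.4,3.3,0,0.3,0,0,0,1.4,3.3,0,0.3,0,0,0,1.4,3.3,0,0.3,0,0,0,1.4,3.3,0,0.3,0,0,0,1.3,3,0,0.3,0,0,0,1.3,3,0,0.3,0,0,0,0.7,1.9,0,0.3,0,0,0,0,0,0,0.3,0,0,0,0,0,0,0.3]
}}

```text
time: 12.62
position: [0.5927, 0.2356, 0.1197]
tool_rot: [0.998, -0.068, -0.0, 0.0]
ft_force: [-0.6, 0.7, -0.0]
grip_width: 0.0369
grip_force: 12.0
```

```bash
python3 - <<'E'
from h import *
c=cam('side');W=pts(c);P=dish(c,W)
print(robot.get_obs()['position'],P.shape, np.percentile(P[P[:,2]<.04],[1,99],axis=0))
for s,ce,Q in blob(W,c['image'],(3,90,40),(16,255,255),zr=(.07,.2),box=(.45,.7,.1,.3)): print(s[4],ce.round(),np.percentile(Q,[3,97],axis=0).round(3))
E
```

```text
[0.5922648  0.23442586 0.11961723] (2200, 3) [[0.52458477 0.13057698 0.01099721]
 [0.65234296 0.27473947 0.02542334]]
```

I overshot by one row. I'll correct that, then lower.

{"fn": "send_rows", "kwargs": {
  "increments": [0,0,0,-0.6,-1.6,0,0.3,0,0,0,-0.7,-1.7,0,0.3,0,0,0,0,0,0,0.3,0,0,0,0,0,-2.5,0.3,0,0,0,0,0,-2.5,0.3,0,0,0,0,0,-2,0.3,0,0,0,0,0,-1,0.3,0,0,0,0,0,-0.4,0.3,0,0,0,0,0,0,0.3,0,0,0,0,0,0,0.3]
}}

```text
time: 13.5
position: [0.581, 0.2014, 0.0368]
tool_rot: [0.998, -0.07, 0.001, -0.0]
ft_force: [0.2, 0.2, -0.6]
grip_width: 0.0372
grip_force: 12.0
```

{"fn": "send_rows", "kwargs": {
  "increments": [0,0,0,0,0,-0.3,0.3,0,0,0,0,0,-0.2,0.3,0,0,0,0,0,0,0.3,0,0,0,0,0,0,0.3]
}}

```text
time: 13.83
position: [0.5805, 0.2016, 0.0315]
tool_rot: [0.998, -0.069, 0.0, -0.0]
ft_force: [-0.2, 0.5, -1.2]
grip_width: 0.0372
grip_force: 12.0
```

{"fn": "send_rows", "kwargs": {
  "increments": [0,0,0,0,0,0,0.44,0,0,0,0,0,0,0.48,0,0,0,0,0,0,0.52,0,0,0,0,0,0,0.56,0,0,0,0,0,0,0.6,0,0,0,0,0,0,0.64,0,0,0,0,0,0,0.64,0,0,0,0,0,1,0.64,0,0,0,0,0,2,0.64,0,0,0,0,0,4,0.64,0,0,0,0,0,4,0.64,0,0,0,-3.8,0.4,0,0.64,0,0,0,-3.8,0.4,0,0.64,0,0,0,-3.8,0.4,0,0.64,0,0,0,0,0,0,0.64]
}}

```text
time: 15.08
position: [0.4547, 0.213, 0.1408]
tool_rot: [0.998, -0.068, -0.007, 0.002]
ft_force: [-1.1, -0.9, -0.5]
grip_width: 0.0556
grip_force: 0.0
```

```bash
cat >> h.py <<'E'
def bd(n,save=None,zr=(.02,.3)):
    c=cam(n,save);W=pts(c)
    for s,ce,Q in blob(W,c['image'],(3,90,40),(16,255,255),zr=zr,box=(.45,.7,.1,.3)):
        print(n,'ball',s[4],ce.round(),np.percentile(Q,[3,97],axis=0).round(3).tolist())
    return c,W
E
python3 - <<'E'
from h import *
print(robot.get_obs()['position'])
for n in('top','side'):
    c,W=bd(n,n+'3.png');P=dish(c,W);r=P[(P[:,2]<.035)&(P[:,0]>.51)]
    print('dish',cv2.minEnclosingCircle(r[:,:2].astype(np.float32)))
    g=P[P[:,2]>.05];
    if len(g):print('grip',np.percentile(g,[3,97],axis=0).round(3).tolist(),len(g))
E
```

```text
[0.45468308 0.21302384 0.14078499]
top ball 85 [175. 225.] [[0.559, 0.187, 0.034], [0.583, 0.214, 0.054]]
top ball 22 [165. 250.] [[0.453, 0.177, 0.168], [0.476, 0.203, 0.249]]
dish ((0.5809321999549866, 0.2001698911190033), 0.07673400640487671)
grip [[0.481, 0.119, 0.179], [0.511, 0.2, 0.248]] 27
side ball 277 [340. 333.] [[0.56, 0.196, 0.028], [0.591, 0.222, 0.05]]
dish ((0.5798401832580566, 0.2001747488975525), 0.07779178768396378)
grip [[0.453, 0.207, 0.051], [0.48, 0.227, 0.067]] 195
```

View pics/side3.png

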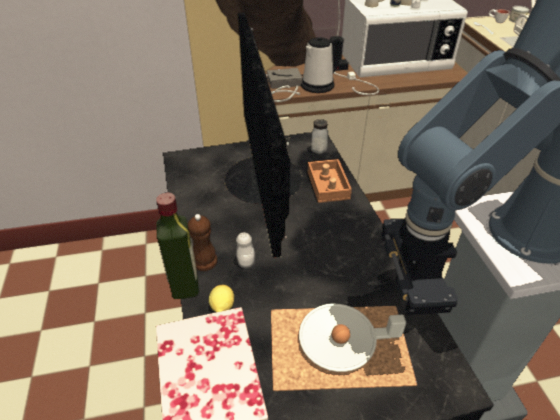

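The ball rests at (340,333), about 6 mm from the plate's middle, and both corks are in the tray. Next I lower onto the grip.

{"fn": "send_rows", "kwargs": {
  "increments": [0,0,0,1.1,0.2,0,0.64,0,0,0,0,0,-3,0.64,0,0,0,0,0,-3,0.64,0,0,0,0,0,-2.5,0.64,0,0,0,0,0,-1.3,0.64,0,0,0,0,0,-0.4,0.64,0,0,0,0,0,0,0.64,0,0,0,0,0,0,0.64]
}}

```text
time: 15.85
position: [0.479, 0.2156, 0.0395]
tool_rot: [0.998, -0.07, 0.001, -0.0]
ft_force: [0.9, -0.8, 0.0]
grip_width: 0.0558
grip_force: 0.0
```

{"fn": "send_rows", "kwargs": {
  "increments": [0,0,0,-0.6,0,-0.1,0.6,0,0,0,-0.7,0,-0.1,0.5,0,0,0,0,0,0,0.42,0,0,0,0,0,0,0.36,0,0,0,0,0,0,0.32,0,0,0,0,0,0,0.3,0,0,0,0,0,0,0.28,0,0,0,0,0,0,0.26,0,0,0,0,0,0,0.25,0,0,0,0,0,0,0.24,0,0,0,0,0,0,0.22,0,0,0,0,0,0,0.2,0,0,0,0,0,0,0.1,0,0,0,0,0,0,0.1],
  "newtons": 8
}}

```text
time: 17.02
position: [0.4644, 0.2155, 0.037]
tool_rot: [0.998, -0.07, 0.0, 0.0]
ft_force: [0.0, 0.0, -0.4]
grip_width: 0.0218
grip_force: 8.0
```

{"fn": "send_rows", "kwargs": {
  "increments": [0,0,0,0,0,0,0.1,0,0,0,0,0,0,0.1,0,0,0,0,0,0,0.05,0,0,0,0,0,0,0.05],
  "newtons": 60
}}

```text
time: 17.35
position: [0.4644, 0.2156, 0.0371]
tool_rot: [0.998, -0.07, 0.0, -0.0]
ft_force: [-0.3, -1.1, -0.6]
grip_width: 0.0217
grip_force: 60.0
```

```bash
python3 - <<'E'
from h import *
print(robot.get_obs()['position'])
c,W=bd('side');P=dish(c,W);r=P[(P[:,2]<.035)&(P[:,0]>.51)]
print('dish',cv2.minEnclosingCircle(r[:,:2].astype(np.float32)))
E
```

```text
[0.46442569 0.21555277 0.03705111]
side ball 271 [340. 334.] [[0.56, 0.197, 0.028], [0.591, 0.222, 0.051]]
side ball 16 [393. 344.] [[0.493, 0.261, 0.063], [0.515, 0.297, 0.128]]
dish ((0.5796396136283875, 0.20088927447795868), 0.0773097351193428)
```

{"fn": "send_rows", "kwargs": {
  "increments": [0,0,0,0,0,0.05,0.05,0,0,0,0,0,0.1,0.05,0,0,0,0,0,0.15,0.05,0,0,0,0,0,0.2,0.05,0,0,0,0,0,0.2,0.05,0,0,0,0,0,0.2,0.05,0,0,0,0,0,0.15,0.05,0,0,0,0,0,0.1,0.05,0,0,0,0,0,0.05,0.05,0,0,0,0,0,0,0.05,0,0,0,0,0,0,0.05,0,0,0,0,0,0,0.05]
}}

```text
time: 18.4
position: [0.4643, 0.2155, 0.049]
tool_rot: [0.998, -0.07, -0.0, 0.0]
ft_force: [0.1, -0.7, -1.8]
grip_width: 0.0214
grip_force: 60.0
```

```bash
cat >> h.py <<'E'
def tilt(n='side',save=None,ctr=None):
    o=robot.get_obs();print(o['position'].round(4),o['tool_rot'].round(3),o['moment'].round(3),o['grip_force'],o['grip_width'])
    c,W=bd(n,save,zr=(.02,.25));P=dish(c,W)
    zt=o['position'][2]
    r=P[(P[:,2]<zt+.02)&(np.linalg.norm(P[:,:2]-o['position'][:2],axis=1)>.035)]
    (x,y),R=cv2.minEnclosingCircle(r[:,:2].astype(np.float32));d=np.hypot(r[:,0]-x,r[:,1]-y)
    f=r[(d>.066)&(d<.075)];A=np.c_[f[:,0]-x,f[:,1]-y,np.ones(len(f))]
    s=np.linalg.lstsq(A,f[:,2],rcond=None)[0];print('dish',x,y,R,'slope',s.round(3),'n',len(f),'yaw',np.degrees(np.arctan2(y-o['position'][1],x-o['position'][0])).round(1))
E
python3 -c "
from h import *
tilt()"
```

```text
[0.4643 0.2155 0.049 ] [ 0.998 -0.07  -0.     0.   ] [-0.021  0.215  0.022] 59.97228186693974 0.0213761464933316
side ball 278 [341. 330.] [[0.559, 0.196, 0.039], [0.591, 0.222, 0.062]]
side ball 16 [394. 341.] [[0.51, 0.291, 0.111], [0.514, 0.298, 0.138]]
dish 0.5762488842010498 0.20206765830516815 0.07941649854183197 slope [-0.012  0.006  0.033] n 899 yaw -6.8
```

{"fn": "send_rows", "kwargs": {
  "increments": [0,0,0,0,0,0.1,0.05,0,0,0,0,0,0.25,0.05,0,0,0,0,0,0.4,0.05,0,0,0,0,0,0.5,0.05,0,0,0,0,0,0.6,0.05,0,0,0,0,0,0.6,0.05,0,0,0,0,0,0.6,0.05,0,0,0,0,0,0.6,0.05,0,0,0,0,0,0.6,0.05,0,0,0,0,0,0.6,0.05,0,0,0,0,0,0.6,0.05,0,0,0,0,0,0.6,0.05,0,0,0,0,0,0.6,0.05,0,0,0,0,0,0.6,0.05,0,0,0,0,0,0.5,0.05,0,0,0,0,0,0.4,0.05,0,0,0,0,0,0.25,0.05,0,0,0,0,0,0.1,0.05,0,0,0,0,0,0,0.05,0,0,0,0,0,0,0.05]
}}

```text
time: 20.12
position: [0.4642, 0.2155, 0.1339]
tool_rot: [0.998, -0.07, -0.0, 0.0]
ft_force: [0.3, 0.1, -1.2]
grip_width: 0.0212
grip_force: 60.0
```

```bash
python3 -c "
from h import *
tilt()"
```

```text
[0.4642 0.2155 0.1339] [ 0.998 -0.07  -0.     0.   ] [0.017 0.188 0.001] 59.97345378229511 0.021219381460953448
side ball 316 [345. 304.] [[0.559, 0.196, 0.121], [0.591, 0.222, 0.147]]
dish 0.5615319609642029 0.19904717803001404 0.09369098395109177 slope [-0.062 -0.002  0.118] n 570 yaw -9.6
```

{"fn": "send_rows", "kwargs": {
  "increments": [0,0,0.01,0,-0.1,0,0.05,0,0,0.02,0,-0.2,0,0.05,0,0,0.0258,0,-0.296,0,0.05,0,0,0.0258,0,-0.296,0,0.05,0,0,0.0258,0,-0.296,0,0.05,0,0,0.0258,0,-0.296,0,0.05,0,0,0.0258,0,-0.296,0,0.05,0,0,0.0258,0,-0.296,0,0.05,0,0,0.0258,0,-0.296,0,0.05,0,0,0.0258,0,-0.296,0,0.05,0,0,0.0258,0,-0.296,0,0.05,0,0,0.0258,0.076,-0.287,0,0.05,0,0,0.0258,0.076,-0.287,0,0.05,0,0,0.0258,0.076,-0.287,0,0.05,0,0,0.0258,0.076,-0.287,0,0.05,0,0,0.0258,0.076,-0.287,0,0.05,0,0,0.0258,0.076,-0.287,0,0.05,0,0,0.0258,0.076,-0.287,0,0.05,0,0,0.0258,0.076,-0.287,0,0.05,0,0,0.0258,0.076,-0.287,0,0.05]
}}

```text
time: 21.83
position: [0.4711, 0.1597, 0.1339]
tool_rot: [0.984, 0.178, -0.0, 0.0]
ft_force: [0.0, 1.2, -1.8]
grip_width: 0.0214
grip_force: 60.0
```

```bash
sed -i 's/>.035)\]/>.05)]/' h.py; python3 -c "
from h import *
tilt('side','side4.png')"
```

```text
[0.4711 0.1597 0.1339] [ 0.984  0.178 -0.     0.   ] [-0.075  0.176 -0.04 ] 59.97395455604419 0.02135133154255545
side ball 314 [345. 303.] [[0.559, 0.194, 0.121], [0.59, 0.22, 0.146]]
dish 0.5798569917678833 0.20109614729881287 0.07723108679056168 slope [0.003 0.006 0.118] n 930 yaw 20.8
```

View pics/side4.png

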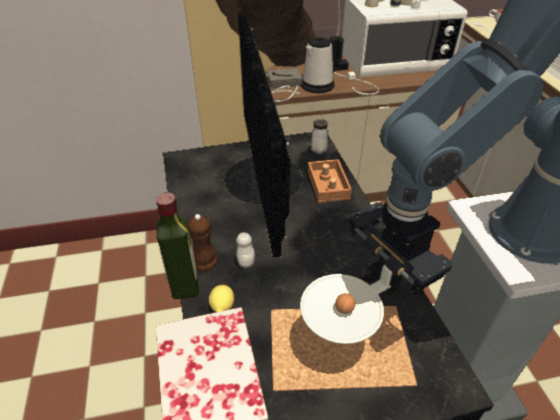

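The plate is level at about 0.1 m with the ball at (345,303), in its middle. The turn is a third done, so I continue.

{"fn": "send_rows", "kwargs": {
  "increments": [0,0,0.0258,0.145,-0.257,0,0.05,0,0,0.0258,0.145,-0.257,0,0.05,0,0,0.0258,0.145,-0.257,0,0.05,0,0,0.0258,0.145,-0.257,0,0.05,0,0,0.0258,0.145,-0.257,0,0.05,0,0,0.0258,0.145,-0.257,0,0.05,0,0,0.0258,0.145,-0.257,0,0.05,0,0,0.0258,0.145,-0.257,0,0.05,0,0,0.0258,0.145,-0.257,0,0.05,0,0,0.0258,0.145,-0.257,0,0.05,0,0,0.0258,0.207,-0.212,0,0.05,0,0,0.0258,0.207,-0.212,0,0.05,0,0,0.0258,0.207,-0.212,0,0.05,0,0,0.0258,0.207,-0.212,0,0.05,0,0,0.0258,0.207,-0.212,0,0.05,0,0,0.0258,0.207,-0.212,0,0.05,0,0,0.0258,0.207,-0.212,0,0.05,0,0,0.0258,0.207,-0.212,0,0.05,0,0,0.0258,0.207,-0.212,0,0.05,0,0,0.0258,0.207,-0.212,0,0.05]
}}

```text
time: 23.55
position: [0.5064, 0.1129, 0.1339]
tool_rot: [0.906, 0.423, -0.0, 0.0]
ft_force: [-0.3, -0.8, -1.9]
grip_width: 0.022
grip_force: 60.0
```

{"fn": "send_rows", "kwargs": {
  "increments": [0,0,0.0258,0.254,-0.153,0,0.05,0,0,0.0258,0.254,-0.153,0,0.05,0,0,0.0258,0.254,-0.153,0,0.05,0,0,0.0258,0.254,-0.153,0,0.05,0,0,0.0258,0.254,-0.153,0,0.05,0,0,0.0258,0.254,-0.153,0,0.05,0,0,0.0258,0.254,-0.153,0,0.05,0,0,0.0258,0.254,-0.153,0,0.05,0,0,0.0258,0.254,-0.153,0,0.05,0,0,0.0258,0.254,-0.153,0,0.05,0,0,0.0258,0.285,-0.082,0,0.05,0,0,0.0258,0.285,-0.082,0,0.05,0,0,0.0258,0.285,-0.082,0,0.05,0,0,0.0258,0.285,-0.082,0,0.05,0,0,0.0258,0.285,-0.082,0,0.05,0,0,0.0258,0.285,-0.082,0,0.05,0,0,0.0258,0.285,-0.082,0,0.05,0,0,0.0258,0.285,-0.082,0,0.05,0,0,0.02,0.2,-0.05,0,0.05,0,0,0.01,0.1,-0.02,0,0.05]
}}

```text
time: 25.22
position: [0.5579, 0.0904, 0.1339]
tool_rot: [0.775, 0.631, 0.0, 0.0]
ft_force: [0.3, -0.1, -1.6]
grip_width: 0.0214
grip_force: 60.0
```

{"fn": "send_rows", "kwargs": {
  "increments": [0,0,0,0,0,0,0.05,0,0,0,0,0,0,0.05,0,0,0,0,0,0,0.05,0,0,0,0,0,0,0.05,0,0,0,0,0,0,0.05,0,0,0,0,0,0,0.05,0,0,0,0,0,0,0.05,0,0,0,0,0,0,0.05,0,0,0,0,0,0,0.05,0,0,0,0,0,0,0.05]
}}

```text
time: 26.05
position: [0.5576, 0.0906, 0.134]
tool_rot: [0.776, 0.631, -0.0, -0.0]
ft_force: [-0.0, 0.2, -0.7]
grip_width: 0.0217
grip_force: 60.0
```

```bash
python3 -c "
from h import *
tilt('side','side5.png')"
```

```text
[0.5576 0.0906 0.134 ] [ 0.776  0.631 -0.    -0.   ] [-0.201 -0.061  0.028] 59.97339922134415 0.021668149885494772
side ball 311 [342. 303.] [[0.565, 0.193, 0.123], [0.595, 0.217, 0.147]]
dish 0.5585353374481201 0.1961507499217987 0.10205555707216263 slope [-0.084 -0.027  0.119] n 495 yaw 89.5
```

View pics/side5.png

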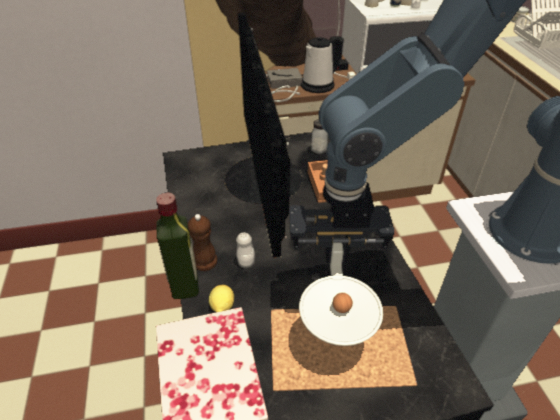

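The turn is done: the plate is over the middle of the mat, its grip points at the mat's near long edge, and the ball is at (342,303) in its middle. I'll hand it in.

```bash
python3 -c "
from h import *
bd('side',zr=(.1,.25));bd('side',zr=(.1,.25))
print(robot.hand_in())"
```

```text
side ball 308 [342. 302.] [[0.565, 0.193, 0.123], [0.595, 0.218, 0.147]]
side ball 311 [342. 303.] [[0.565, 0.192, 0.123], [0.595, 0.217, 0.147]]
the job is handed in; nothing more can be done
None
```

I handed the job in at about 26 s of the 72 s allowed. Both corks were put in the tray, and the plate was held about 10 cm above the middle of the mat, turned a quarter turn, with the ball still in its middle. The interface did not report a verdict.

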